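Empty the offcut pan into the scrap bin and stack it

TASK

Tip the plywood pan of hardwood offcuts over the steel scrap bin so that all four offcuts slide out into it. Then set the emptied pan squarely on top of the other, empty pan, edges lined up and open ends facing the same way, and let go; leave the jar, the bowl and the tape roll where they are.

Things in the scene. Friction and masses are not known exactly. Their poses are not given: they have to be found in the camera images.
- pan: The pan that holds the four offcuts: plywood pan, 220 (x) x 160 (y) x 45 mm high; floor 6 mm, side walls 8 mm, rear wall (+x end) 10 mm thick, centred at x = +105 mm; open at its front end (-x). Origin: centre of the underside, z up. At the start 65 mm of floor next to the rear wall are free of offcuts. Pan 0.26 kg, offcuts 0.2 kg together.
- pan_wall (a point): Middle of the top edge of the loaded pan's rear wall (pan x +105, y 0, z +45 mm), the place to pinch it.
- empty_pan: The empty pan, standing loose on the bench: the same plywood pan, 220 (x) x 160 (y) x 45 mm high; floor 6 mm, side walls 8 mm, rear wall (+x end) 10 mm thick, centred at x = +105 mm; open at its front end (-x). Origin: centre of the underside, z up. 
- empty_pan_wall (a point): The same point (middle of the rear wall's top edge) of the empty pan.
- bin: Scrap bin: open square box of bare sheet steel, 250 x 250 mm, 110 mm high, walls 5 mm, fixed to the bench. Origin: centre of its underside, x and y along its sides.
- bin_mouth (a point): Centre of the bin's mouth, level with its rim, 110 mm above the bench.
- offcut0: Hardwood offcut: a plain block, 42 x 66 x 30 mm (x, y, z; long axis y), about 50 g. Origin: about the centre of its underside.
- offcut1: Hardwood offcut: a plain block, 36 x 60 x 36 mm (x, y, z; long axis y), about 50 g. Origin: about the centre of its underside.
- offcut2: Hardwood offcut: a block with a step along its length, 42 x 64 x 32 mm (x, y, z; long axis y), about 50 g. Origin: about the centre of its underside.
- offcut3: Hardwood offcut: a block with a half-thickness tongue at one end, 40 x 64 x 30 mm (x, y, z; long axis y), about 50 g. Origin: about the centre of its underside.
- glue_jar: Bystander: white plastic jar, 72 mm across, 100 mm high. Origin: centre of the underside.
- bowl: Bystander: round steel bowl, 120 mm across, 50 mm high. Origin: centre of the underside.
- tape_roll: Bystander: roll of veneer tape lying flat, 90 mm across, 50 mm high. Origin: centre of the underside.
Not all that is in view belongs to the job. Leave any blue or green look-alike of the offcut3 alone.

How it is judged:
On the way:
1. all four offcuts are in the bin while the pan is still held tipped above it (at least 15 degrees) (x of offcut0 in the frame of bin between -0.125 and 0.125 m and y of offcut0 in the frame of bin between -0.125 and 0.125 m and height (world z) of each of offcut0, offcut1, offcut2, offcut3 below 0.1 m and x of offcut1 in the frame of bin between -0.125 and 0.125 m and y of offcut1 in the frame of bin between -0.125 and 0.125 m and x of offcut2 in the frame of bin between -0.125 and 0.125 m and y of offcut2 in the frame of bin between -0.125 and 0.125 m and x of offcut3 in the frame of bin between -0.125 and 0.125 m and y of offcut3 in the frame of bin between -0.125 and 0.125 m and angle between pan's own z axis and vertical above 0.26 rad and horizontal distance between pan and bin below 0.3 m and height (world z) of pan above 0.09 m), for 0.1 s.
At the end, for the whole second after the job is handed in: All four offcuts lie in the bin, below its rim; the pan rests level on top of the empty pan, centres within 18 mm and rear walls' middles within 25 mm of each other seen from above (so squared up and facing the same way); the empty pan stands flat on the bench; both are at rest (x of offcut0 in the frame of bin between -0.125 and 0.125 m and y of offcut0 in the frame of bin between -0.125 and 0.125 m and height (world z) of each of offcut0, offcut1, offcut2, offcut3 below 0.1 m and x of offcut1 in the frame of bin between -0.125 and 0.125 m and y of offcut1 in the frame of bin between -0.125 and 0.125 m and x of offcut2 in the frame of bin between -0.125 and 0.125 m and y of offcut2 in the frame of bin between -0.125 and 0.125 m and x of offcut3 in the frame of bin between -0.125 and 0.125 m and y of offcut3 in the frame of bin between -0.125 and 0.125 m and horizontal distance between pan and empty_pan below 0.018 m and horizontal distance between pan_wall and empty_pan_wall below 0.025 m and z of pan in the frame of empty_pan between 0.04 and 0.051 m and angle between each of pan, empty_pan's own z axis and vertical below 0.06 rad and height (world z) of empty_pan below 0.01 m and linear speed of each of pan, empty_pan below 0.02 m/s); the robot touches nothing.
It fails at once if the glue jar is moved by more than 30 mm (distance of glue_jar from where it was at the start of the episode above 0.03 m).
It fails at once if the bowl is moved by more than 30 mm (distance of bowl from where it was at the start of the episode above 0.03 m).
It fails at once if the tape roll is moved by more than 30 mm (distance of tape_roll from where it was at the start of the episode above 0.03 m).
It also fails if it takes over 64 s, if anything falls off the work surface, if the arm or the gripper's body presses on something with over 40 N, if the wrist force passes 120 N, or if a joint passes its speed limit or range.

ROBOT

A 6-joint arm with a two-finger parallel gripper is mounted at the origin on the work surface. World frame = base frame: x ahead of the robot, y to its left, z up, the work surface at z = 0. Lengths are in m, angles in rad, forces in N, time in s.
With the tool pointing down it reaches from about 0.275 to 0.85 m from the base axis. Payload 5.2 kg.
Tool frame: the origin (TCP) lies midway between the tips of the shut fingers; the grasp point (between the pads) lies 19 mm behind it (robot.tcp_to_grasp is the distance from the TCP to the grasp point, in m); z points along the fingers, y is the line along which they close (so a half turn about z gives the same grasp; the last joint's range is limited). The gripper opens to 85 mm and grips with 20 to 120 N. Pads are 22 mm wide; open, the fingers measure 114 mm over their backs; the gripper's body (76 mm by 85 mm) begins 54 mm behind the grasp point. The pads swing forward as they close: fully open they stand 13 mm farther back than shut.
Start: joints at [1.132, 0.259, 1.535, -0, 1.348, -0.203], TCP at [0.128, 0.535, 0.231] pointing down, gripper open.
Joint ranges: [-3.14, 3.14], [-0.91, 2.08], [0.19, 2.58], [-1.22, 4.36], [0.22, 2.71], [-3.12, 3.12]. Speed limits (rad/s): [2.57, 2.57, 3.14, 3.14, 3.14, 3.14].

INTERFACE

Orientations are given as a unit quaternion [x, y, z, w].
In Python, from workcell import robot gives the robot as it stands.
- The arm moves only by the shell command python3 -m pendant 'ROWS' [OPENING]. ROWS is a JSON object of lists of equal length, an entry for each row: "offset": the shift along the tool's x, y, z in m, a list of three; "turn": the turn, a rotation vector about the tool's x, y, z in degrees, a list of three. A call has 1 to 20 rows; each row is the pose to reach, as a shift and turn from the pose commanded when the call began, along the tool's axes at that moment; what a row does not reach only later rows make up. A row lasts 1/12 s, in which the tool goes at most 41.7 mm and 7.16 degrees, less where a joint would pass 70% of its speed; a pose out of reach is approached as far as the arm can. A call with a gripper value outside its range is refused whole. OPENING is the gripper's target within -1 to 1 (shut at 1, half-way at 0, fully open at -1), set as the call begins (- or left out, the last holds). The fingers move at their own pace and stop on an object; the grip force is fixed at half the most. Time passes only in rows, so rows that repeat a pose let the fingers close. It gives the time, the measured TCP pose, the force and the opening at its end, in the units of the state.
- robot.read_state(): the state, without advancing time (a new reading comes with each control period).
- robot.grab_frame(name): name is "scene" or "side" or "wrist"; returns a dict with "pixels" (420x560x3 uint8, blue, green, red), "intrinsics" (3x3 intrinsics, pixels), "dist_coeffs" ([k1, k2, p1, p2, k3] as OpenCV has them; the pictures are not rectified), "camera_from_world" (4x4, takes a point from world to camera coordinates); the wrist camera has in their place "mount" (4x4, takes a point from camera to tool coordinates, whose origin is the TCP and whose axes are the flange's). Camera axes: x right, y up, looking along -z (the intrinsics and any distortion apply to the point x, -y, -z); pixel columns grow to the right and rows downward; lengths in m; the calibration is good to about 2 mm. A picture is of the moment at which its call begins: read the wrist's pose just before it. There is no depth.
- robot.job_done(): hands the job in, once; it reports no verdict.
The state is a dict: "time": time; "joint_positions": joint angles; "qvel": joint speeds; "joint_efforts": joint torques, N m; "ee_pos": TCP position; "orientation": TCP orientation; "ft_force": force on the tool from outside, world axes, zero at the start; "wrist_torque": the same for the moment, N m; "opening": finger opening in m.
Only numpy, scipy, OpenCV 4.12 (cv2) and the standard library are available. Lean on these libraries where they do the work, as an engineer would, in place of code of your own. Each camera call takes 0.05 s, during which the arm holds its last target. There are 200 camera calls.

## Working session

There is one attempt and no reset: what is moved stays moved. The work goes in short steps, Python scripts to look and compute and a shell command to move; the robot and the scene stay as the last step left them, time stands still between calls to the robot, and variables do not carry over. Pictures are saved under pics/ and viewed, on a budget of 10 in all, crops included, one or two more only if the job needs it, and the job is handed in when it is done.

```bash
mkdir -p pics; ls
python3 - <<'E'
from workcell import robot
import cv2,json
s=robot.read_state(); print(s)
import pickle
d={}
for n in("scene","side"):
    f=robot.grab_frame(n); d[n]=f; cv2.imwrite(f"pics/{n}0.png",cv2.resize(f["pixels"],(800,600),interpolation=cv2.INTER_CUBIC)); print(f["intrinsics"],f["dist_coeffs"],f["camera_from_world"])
pickle.dump(d,open("f0.pkl","wb"))
E
```

```text
pics
{'time': 0.0, 'joint_positions': array([ 1.13219409e+00,  2.59333167e-01,  1.53610769e+00,  1.91313354e-05,
        1.34797591e+00, -2.02801842e-01]), 'qvel': array([ 0.00171893, -0.00031461, -0.00023504, -0.00179274, -0.00012061,
        0.00112296]), 'joint_efforts': array([ 3.27400051e-05, -4.46026969e+01, -2.90570140e+01, -2.60345078e-04,
        1.20287680e-02,  4.86468721e-06]), 'ee_pos': array([0.12823369, 0.5342975 , 0.2304701 ]), 'orientation': array([ 1.17629304e-01,  9.93057156e-01, -8.62618952e-04, -2.96363397e-04]), 'ft_force': array([ 0.20265505, -0.68431914, -0.10082422]), 'wrist_torque': array([-0.01610968, -0.0235187 ,  0.02452153]), 'opening': 0.08539259880950476}
[[504.07748321   0.         283.10283429]
 [  0.         504.07748321 212.71292277]
 [  0.           0.           1.        ]] [-0.09088995  0.          0.          0.          0.        ] [[ 0.44212256  0.89687007  0.01231744 -0.2425636 ]
 [-0.7451202   0.35960171  0.56167829  0.36383556]
 [ 0.49932307 -0.25750862  0.82726403 -1.6591034 ]
 [ 0.          0.          0.          1.        ]]
[[389.49831052   0.         283.71758201]
 [  0.         389.49831052 207.35636877]
 [  0.           0.           1.        ]] [-0.08970263  0.          0.          0.          0.        ] [[ 0.83512501 -0.54979135  0.01719552 -0.48377779]
 [ 0.31638748  0.5056906   0.80260575 -0.28227002]
 [-0.44996131 -0.66483568  0.59626197 -0.62327639]
 [ 0.          0.          0.          1.        ]]
```

View pics/scene0.png

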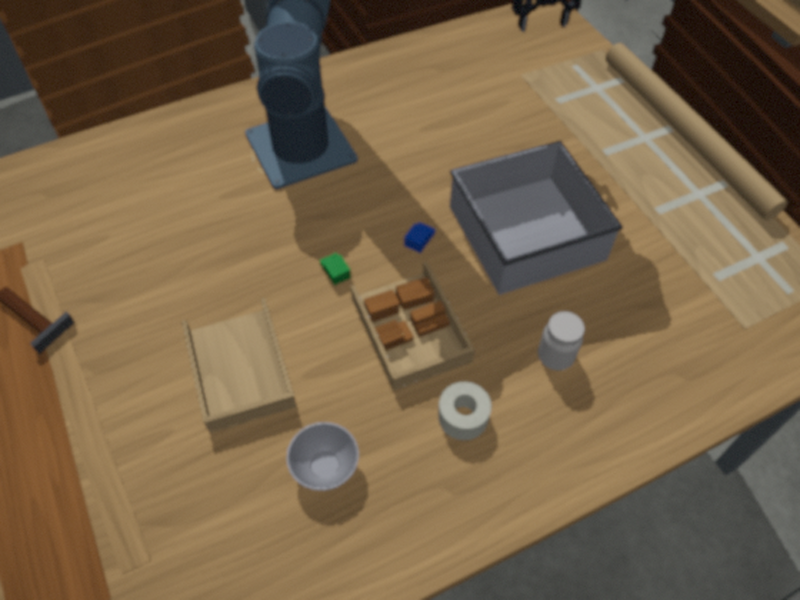

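View pics/side0.png

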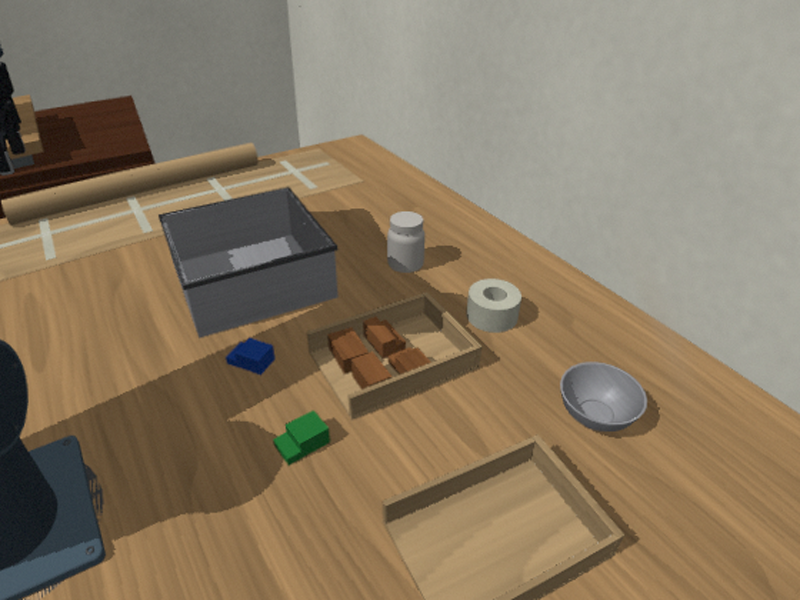

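The scene view shows the loaded pan at about (410,325), the empty pan at about (240,365) and the bin at about (535,215). Both rear walls face away from the robot. The jar is at (563,340), the tape at (465,408) and the bowl at (323,455). I'll enlarge both pans to read their corners.

Run:
```python
import pickle,cv2,numpy as np
d=pickle.load(open("f0.pkl","rb"));p=d["scene"]["pixels"]
a=p[180:280,235:335];b=p[200:300,120:220]
f=lambda x:cv2.resize(x,(400,400),interpolation=cv2.INTER_CUBIC)
c=p[90:210,305:445]
cv2.imwrite("pics/crop1.png",np.vstack([np.hstack([f(a),f(b)])]))
```

```text
(no output)
```

View pics/crop1.png

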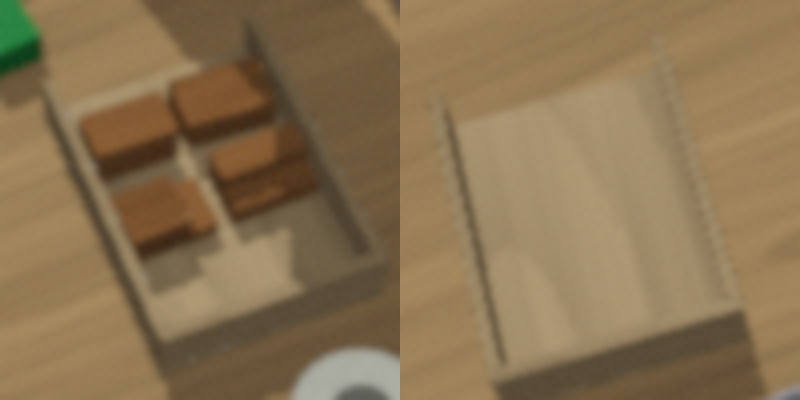

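The left crop is the loaded pan, with top corners at rear-left (160,345), rear-right (384,258), front-left (45,86) and front-right (248,16). The right crop is the empty pan, with corners at (495,382), (740,308), (433,100) and (657,38).

```bash
cat > h.py <<'E'
import numpy as np,cv2,pickle
from scipy.optimize import least_squares
from scipy.spatial.transform import Rotation as R
def proj(f,P,cfw=None):
    M=f["camera_from_world"] if cfw is None else cfw
    M=np.diag([1,-1,-1,1.])@M
    return cv2.projectPoints(np.asarray(P,float).reshape(-1,1,3),cv2.Rodrigues(M[:3,:3])[0],M[:3,3],f["intrinsics"],np.array(f["dist_coeffs"]))[0].reshape(-1,2)
def back(f,uv,z,cfw=None):
    M=f["camera_from_world"] if cfw is None else cfw
    u=cv2.undistortPoints(np.asarray(uv,float).reshape(-1,1,2),f["intrinsics"],np.array(f["dist_coeffs"])).reshape(-1,2)
    d=np.c_[u[:,0],-u[:,1],-np.ones(len(u))]@M[:3,:3]; c=-M[:3,:3].T@M[:3,3]
    return c+d*((z-c[2])/d[:,2])[:,None]
def pts(q,L):
    a=np.asarray(L,float); c,s=np.cos(q[2]),np.sin(q[2])
    return np.c_[q[0]+c*a[:,0]-s*a[:,1],q[1]+s*a[:,0]+c*a[:,1],a[:,2]]
def fit(obs,q0):  # obs: list of (frame, uv, local, cfw)
    r=lambda q:np.concatenate([(proj(f,pts(q,L),c)-uv).ravel() for f,uv,L,c in obs])
    s=least_squares(r,q0,loss="soft_l1"); return s.x,r(s.x).reshape(-1,2)
PAN=np.array([[.11,-.08,.045],[.11,.08,.045],[-.11,-.08,.045],[-.11,.08,.045]])
E
python3 - <<'E'
from h import *
np.set_printoptions(precision=4,suppress=True)
d=pickle.load(open("f0.pkl","rb"));f=d["scene"];g=d["side"]
A=np.array([[160,345],[384,258],[45,86],[248,16]])/4+[235,180]-.4
B=np.array([[95,382],[340,308],[33,100],[257,38]])/4+[120,200]-.4
for n,u in(("pan",A),("empty",B)):
    w=back(f,u,.045);print(n,w[:,:2], [np.linalg.norm(w[i]-w[j]) for i,j in((0,1),(2,3),(0,2),(1,3))])
    c=w.mean(0);v=w[:2].mean(0)-c
    q,r=fit([(f,u,PAN,None)],[c[0],c[1],np.arctan2(v[1],v[0])]);print(q,q[2]*57.3,r.round(1).tolist())
    print("wall",pts(q,[[.105,0,.045]]),"side px800",(proj(g,pts(q,PAN))/.7).round().tolist())
bn=np.array([[451,178],[560,145],[619,226],[497,260]])*.7
w=back(f,bn,.11);print("bin",w[:,:2],w.mean(0),np.linalg.norm(w-np.roll(w,1,0),axis=1))
bs=np.array([[335,220],[385,201],[166,220],[190,275]])/.7
print("side px of bin",(proj(g,w)/.7).round().tolist())
print("jar",back(f,[[566*.7,328*.7]],.1),"tape",back(f,[[465*.7,405*.7]],.05),"bowl",back(f,[[323*.7,450*.7]],.05))
s0=[.11762,.99305,0,0];print(R.from_quat(s0).as_matrix())
E
```

```text
pan [[ 0.663  -0.0809]
 [ 0.6691  0.0776]
 [ 0.4481 -0.065 ]
 [ 0.4548  0.088 ]] [np.float64(0.15860166786280033), np.float64(0.15309431468970716), np.float64(0.21548089945411292), np.float64(0.2145467169621838)]
[ 0.558   0.0044 -0.0521] -2.986487598196836 [[-0.0, 0.3], [0.9, 0.7], [-2.2, -0.5], [0.2, -0.9]]
wall [[ 0.6628 -0.0011  0.045 ]] side px800 [[482.0, 347.0], [426.0, 293.0], [351.0, 400.0], [305.0, 333.0]]
empty [[ 0.5968 -0.405 ]
 [ 0.6145 -0.251 ]
 [ 0.3813 -0.3802]
 [ 0.3993 -0.2275]] [np.float64(0.15501549222228267), np.float64(0.15373989340762084), np.float64(0.21695390601761597), np.float64(0.21656007528470908)]
[ 0.4975 -0.3158 -0.1116] -6.395390136713196 [[-0.8, 0.8], [1.1, 0.0], [-1.2, -0.2], [0.9, -1.0]]
wall [[ 0.6019 -0.3275  0.045 ]] side px800 [[623.0, 534.0], [536.0, 434.0], [452.0, 631.0], [381.0, 501.0]]
bin [[0.3303 0.2116]
 [0.3439 0.468 ]
 [0.5835 0.4481]
 [0.5526 0.1891]] [0.4526 0.3292 0.11  ] [0.2235 0.2568 0.2404 0.2609]
side px of bin [[196.0, 285.0], [164.0, 215.0], [286.0, 189.0], [331.0, 251.0]]
jar [[0.731  0.2279 0.1   ]] tape [[0.7645 0.0093 0.05  ]] bowl [[ 0.7341 -0.2428  0.05  ]]
[[-0.9723  0.2336  0.    ]
 [ 0.2336  0.9723  0.    ]
 [ 0.      0.     -1.    ]]
```

Estimates so far:

| Item | Position (m) | Yaw |
|---|---|---|
| Pan wall | (0.663, -0.001) | -3° |
| Empty pan wall | (0.602, -0.328) | -6.4° |
| Bin centre | about (0.453, 0.33) | about -4° |

The fitted sizes agree with the given ones. The tape edge is near x = 0.72, so I'll use a half-open gripper. Next I move above the wall.

```bash
python3 -m pendant '{"offset":[[-0.645,-0.396,0.03],[-0.645,-0.396,0.03],[-0.645,-0.396,0.03],[-0.645,-0.396,0.03],[-0.645,-0.396,0.03],[-0.645,-0.396,0.03],[-0.645,-0.396,0.03],[-0.645,-0.396,0.03],[-0.645,-0.396,0.03],[-0.645,-0.396,0.03],[-0.645,-0.396,0.03],[-0.645,-0.396,0.03],[-0.645,-0.396,0.03],[-0.645,-0.396,0.03],[-0.645,-0.396,0.03],[-0.645,-0.396,0.03],[-0.645,-0.396,0.03],[-0.645,-0.396,0.03],[-0.645,-0.396,0.03],[-0.645,-0.396,0.03]],"turn":[[0,0,7],[0,0,14],[0,0,21],[0,0,28],[0,0,35],[0,0,42],[0,0,49],[0,0,56],[0,0,63],[0,0,70],[0,0,77],[0,0,79.5],[0,0,79.5],[0,0,79.5],[0,0,79.5],[0,0,79.5],[0,0,79.5],[0,0,79.5],[0,0,79.5],[0,0,79.5]]}' 0
python3 -m pendant '{"offset":[[0,0,0],[0,0,0],[0,0,0]],"turn":[[0,0,0],[0,0,0],[0,0,0]]}'
python3 - <<'E'
from h import *
from workcell import robot
s=robot.read_state(); f=robot.grab_frame("wrist"); print(s["ee_pos"],R.from_quat(s["orientation"]).as_matrix().round(3),s["opening"],f["mount"])
cv2.imwrite("pics/w1.png",cv2.resize(f["pixels"],(800,600),interpolation=cv2.INTER_CUBIC)); pickle.dump((s,f),open("w1.pkl","wb"))
T=np.eye(4);T[:3,:3]=R.from_quat(s["orientation"]).as_matrix();T[:3,3]=s["ee_pos"];c=np.linalg.inv(T@f["mount"])
print("predicted",(proj(f,pts([.558,.0044,-.0521],np.r_[PAN,[[.105,0,.045]]]),c)/.7).round())
E
```

```text
time: 1.77
ee_pos: [0.6641, -0.0038, 0.1994]
orientation: [0.727, 0.687, -0.001, -0.001]
ft_force: [-1.1, 0.7, -0.5]
opening: 0.0424
time: 2.02
ee_pos: [0.6621, 0.0007, 0.2017]
orientation: [0.725, 0.689, -0.0, -0.0]
ft_force: [-0.8, 0.2, 0.5]
opening: 0.0427
[0.66207966 0.00074975 0.20168331] [[ 0.051  0.999 -0.   ]
 [ 0.999 -0.051  0.   ]
 [ 0.    -0.    -1.   ]] 0.04265967324857763 [[ 3.04971544e-04  9.47989467e-01  3.18301551e-01  8.16488201e-02]
 [ 9.99999632e-01 -3.38005346e-05 -8.57453818e-04 -1.00566803e-03]
 [-8.02098425e-04  3.18301696e-01 -9.47989128e-01 -1.41846073e-01]
 [ 0.00000000e+00  0.00000000e+00  0.00000000e+00  1.00000000e+00]]
predicted [[409. 398.]
 [412. 136.]
 [ 66. 397.]
 [  8. 135.]
 [402. 278.]]
```

View pics/w1.png

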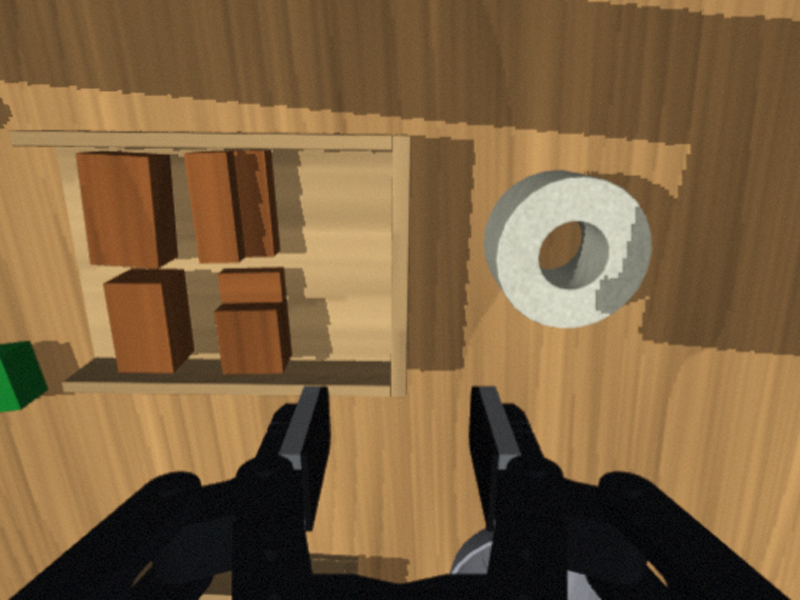

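The wrist view confirms the fit: rear-wall corners at (406,396) and (410,137) against predicted (409,398) and (412,136), about 1.5 mm off. The fingers straddle the wall line and clear the tape. Next: descend and grip.

```bash
python3 -m pendant '{"offset":[[0,-0.001,0.03],[0,-0.001,0.06],[0,-0.001,0.09],[0,-0.001,0.12],[0,-0.001,0.14],[0,-0.001,0.16],[0,-0.001,0.175],[0,-0.001,0.183],[0,-0.001,0.187],[0,-0.001,0.187],[0,-0.001,0.187]],"turn":[[0,0,0],[0,0,0],[0,0,0],[0,0,0],[0,0,0],[0,0,0],[0,0,0],[0,0,0],[0,0,0],[0,0,0],[0,0,0]]}'
python3 -m pendant '{"offset":[[0,0,0],[0,0,0],[0,0,0],[0,0,0],[0,0,0],[0,0,0],[0,0,0],[0,0,0]],"turn":[[0,0,0],[0,0,0],[0,0,0],[0,0,0],[0,0,0],[0,0,0],[0,0,0],[0,0,0]]}' 1
```

```text
time: 2.98
ee_pos: [0.6627, -0.0006, 0.0154]
orientation: [0.725, 0.688, 0.0, 0.001]
ft_force: [-0.2, 0.6, 0.3]
opening: 0.0429
time: 3.65
ee_pos: [0.6627, -0.0008, 0.0156]
orientation: [0.726, 0.688, 0.001, 0.001]
ft_force: [-1.4, 0.7, 5.4]
opening: 0.0087
```

```bash
python3 -m pendant '{"offset":[[0,0,-0.003],[0,0,-0.008],[0,0,-0.014],[0,0,-0.02],[0,0,-0.028],[0,0,-0.036],[0,0,-0.044],[0,0,-0.052],[0,0,-0.06],[0,0,-0.06],[0,0,-0.06],[0,0,-0.06]],"turn":[[0.5,0,0],[1,0,0],[2,0,0],[3,0,0],[4,0,0],[5,0,0],[6,0,0],[7,0,0],[8,0,0],[8,0,0],[8,0,0],[8,0,0]]}'
python3 - <<'E'
from h import *
from workcell import robot
f=robot.grab_frame("side")
cv2.imwrite("pics/s1.png",cv2.resize(f["pixels"][120:330,180:460],(800,600),interpolation=cv2.INTER_CUBIC))
E
```

```text
time: 4.65
ee_pos: [0.6617, -0.0009, 0.0734]
orientation: [0.724, 0.687, -0.048, -0.051]
ft_force: [-0.3, -0.0, -4.8]
opening: 0.0092
```

View pics/s1.png

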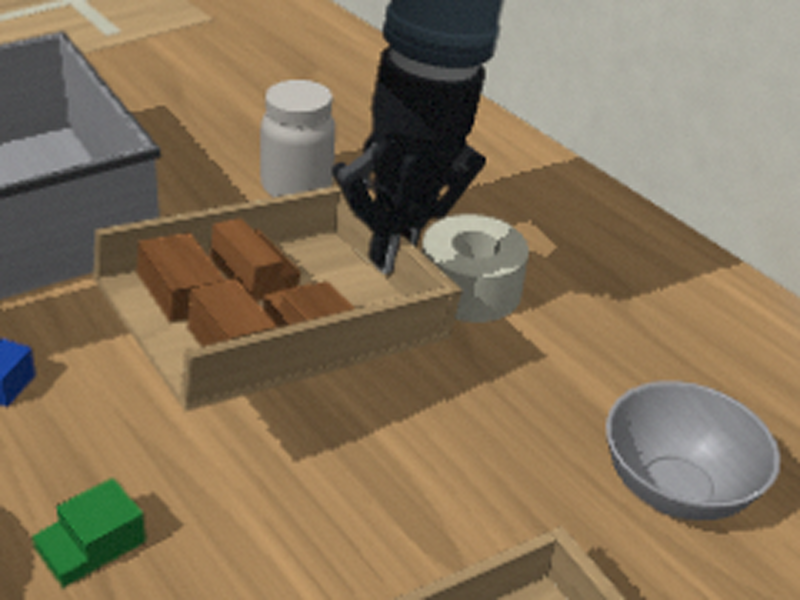

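The pan is lifted with all four offcuts still in it. The top corners are at near-front (187,357), near-rear (459,288), far-front (97,232) and far-rear (338,190). I'll check how much it has drooped.

```bash
cat >> h.py <<'E'
def pnp(f,uv,L,cfw=None,guess=None):
    M=f["camera_from_world"] if cfw is None else cfw
    r=lambda q:(proj(f,R.from_rotvec(q[3:]).apply(L)+q[:3],M)-uv).ravel()
    s=least_squares(r,guess); return s.x,s.fun.reshape(-1,2)
E
python3 - <<'E'
from h import *
g=pickle.load(open("f0.pkl","rb"))["side"]
u=np.array([[459,288],[338,190],[187,357],[97,232],[187,408],[459,318]])/[800/280,600/210]+[180,120]-.3
L=np.r_[PAN,[[-.11,-.08,0]],[[.11,-.08,0]]]
q,r=pnp(g,u,L,guess=[.55,0,.06,0,0,-.05]);print(q.round(4),r.round(1).tolist());print(R.from_rotvec(q[3:]).as_matrix().round(3))
E
```

```text
[ 0.5624  0.0106  0.0684 -0.0515  0.1047 -0.052 ] [[0.5, -3.0], [1.8, -1.9], [0.8, -1.1], [-0.7, 1.7], [0.2, 0.3], [-2.7, 4.1]]
[[ 0.993  0.049  0.106]
 [-0.055  0.997  0.049]
 [-0.103 -0.054  0.993]]
```

Pan pitch is about +6° (front up), so the grip is holding. Next I'll work out the lift, transport and tipping waypoints.

```bash
cat >> h.py <<'E'
def rows(targets):  # (x,y,z,tilt front-down deg,yaw deg) -> tool offset/turn from present pose; down pose has tool y along pan x
    from workcell import robot
    s=robot.read_state();R0=R.from_quat(s["orientation"])
    for x,y,z,t,w in targets:
        D=R.from_matrix(np.array([[0,1,0],[1,0,0],[0,0,-1.]]))
        Rt=R.from_euler("z",w,degrees=True)*R.from_euler("y",-t,degrees=True)*D
        print((x,y,z,t,w),R0.inv().apply(np.array([x,y,z])-s["ee_pos"]).round(4),np.degrees((R0.inv()*Rt).as_rotvec()).round(1))
E
python3 -c "
from h import *
rows([(.662,0,.2,-8,-3),(.665,.02,.205,-8,-3),(.695,.3,.205,-8,-3),(.7,.323,.205,-8,-3)])"
```

```text
(0.662, 0, 0.2, -8, -3) [ 0.0008 -0.0173 -0.1255] [-0.1 -0.  -0. ]
(0.665, 0.02, 0.205, -8, -3) [ 0.021  -0.0161 -0.1307] [-0.1 -0.  -0. ]
(0.695, 0.3, 0.205, -8, -3) [ 0.3022 -0.001  -0.1328] [-0.1 -0.  -0. ]
(0.7, 0.323, 0.205, -8, -3) [ 0.3254  0.0028 -0.1333] [-0.1 -0.  -0. ]
```

```bash
python3 -m pendant '{"offset":[[0,-0.001,-0.006],[0,-0.003,-0.018],[0,-0.005,-0.033],[0,-0.007,-0.05],[0,-0.01,-0.068],[0,-0.012,-0.086],[0,-0.014,-0.102],[0,-0.016,-0.115],[0.001,-0.017,-0.124],[0.004,-0.017,-0.129],[0.01,-0.017,-0.131],[0.018,-0.016,-0.131],[0.028,-0.016,-0.131],[0.04,-0.015,-0.131],[0.053,-0.015,-0.131],[0.067,-0.014,-0.131],[0.082,-0.013,-0.131],[0.098,-0.012,-0.131],[0.114,-0.011,-0.132],[0.13,-0.01,-0.132]],"turn":[[0,0,0],[0,0,0],[0,0,0],[0,0,0],[0,0,0],[0,0,0],[0,0,0],[0,0,0],[0,0,0],[0,0,0],[0,0,0],[0,0,0],[0,0,0],[0,0,0],[0,0,0],[0,0,0],[0,0,0],[0,0,0],[0,0,0],[0,0,0]]}'
python3 -m pendant '{"offset":[[0.016,0.001,0],[0.032,0.002,0],[0.048,0.003,0],[0.064,0.004,0],[0.08,0.005,0],[0.096,0.006,-0.001],[0.112,0.007,-0.001],[0.128,0.008,-0.001],[0.142,0.009,-0.001],[0.155,0.01,-0.001],[0.167,0.011,-0.001],[0.177,0.012,-0.001],[0.185,0.012,-0.001],[0.191,0.012,-0.001],[0.195,0.012,-0.001],[0.195,0.012,-0.001],[0.195,0.012,-0.001],[0.195,0.012,-0.001]],"turn":[[0,0,0],[0,0,0],[0,0,0],[0,0,0],[0,0,0],[0,0,0],[0,0,0],[0,0,0],[0,0,0],[0,0,0],[0,0,0],[0,0,0],[0,0,0],[0,0,0],[0,0,0],[0,0,0],[0,0,0],[0,0,0]]}'
python3 - <<'E'
from h import *
from workcell import robot
rows([(.694,.323,.209,15,-3),(.682,.323,.235,22.5,-3),(.669,.323,.26,30,-3),(.652,.323,.282,37.5,-3),(.632,.323,.302,45,-3),(.602,.323,.324,55,-3)])
f=robot.grab_frame("scene")
cv2.imwrite("pics/c2.png",cv2.resize(f["pixels"][60:300,220:540],(800,600),interpolation=cv2.INTER_CUBIC))
E
```

```text
time: 6.37
ee_pos: [0.6776, 0.1305, 0.2066]
orientation: [0.723, 0.687, -0.048, -0.051]
ft_force: [0.6, 0.3, -2.7]
opening: 0.009
time: 7.87
ee_pos: [0.6998, 0.3219, 0.2058]
orientation: [0.724, 0.686, -0.048, -0.05]
ft_force: [-0.4, -0.3, -5.0]
opening: 0.0088
(0.694, 0.323, 0.209, 15, -3) [ 0.0008 -0.0062 -0.0023] [-23.   0.  -0.]
(0.682, 0.323, 0.235, 22.5, -3) [ 0.0002 -0.0217 -0.0264] [-30.5   0.   -0. ]
(0.669, 0.323, 0.26, 30, -3) [-0.0005 -0.038  -0.0494] [-38.   0.  -0.]
(0.652, 0.323, 0.282, 37.5, -3) [-0.0014 -0.0579 -0.0688] [-45.5   0.   -0. ]
(0.632, 0.323, 0.302, 45, -3) [-0.0025 -0.0805 -0.0858] [-53.   0.  -0.]
(0.602, 0.323, 0.324, 55, -3) [-0.0041 -0.1132 -0.1034] [-63.   0.  -0.]
```

View pics/c2.png

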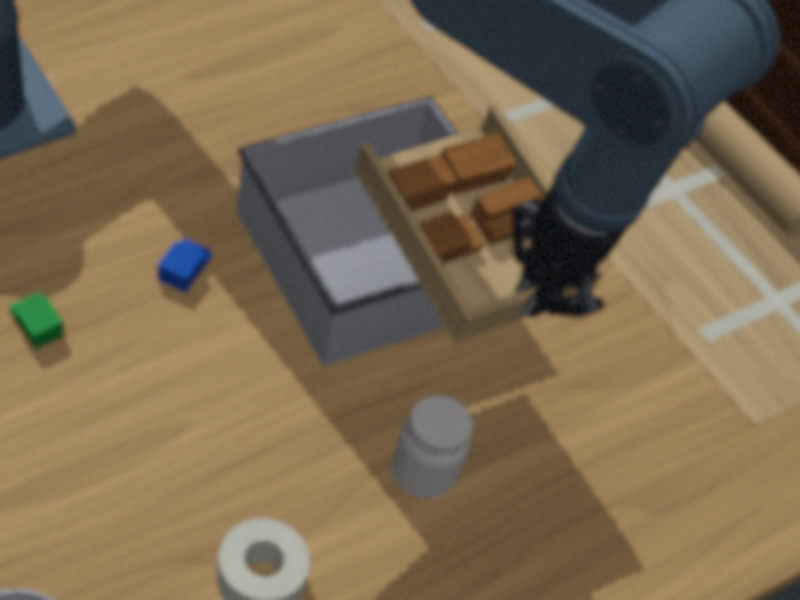

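The pan is over the far side of the bin, offcuts in place, bin corners at (240,152), (432,99) and (330,305). I'll do a two-view refit of the bin before tipping.

Run:
```python
from h import *
d=pickle.load(open("f0.pkl","rb"));a=.125
L=np.array([[-a,-a,.11],[-a,a,.11],[a,a,.11],[a,-a,.11]])
u=np.array([[316,120.8],[392.5,100.5],[433,158],[351,182]])
v=np.array([[187,283],[161,213],[291,189],[334,245]])*.7
for o in([(d["scene"],u,L,None)],[(d["side"],v,L,None)],[(d["scene"],u,L,None),(d["side"],v,L,None)]):
    q,r=fit(o,[.45,.33,-.05]);print(q.round(4),r.round(1).tolist())
```

```text
[ 0.448   0.3344 -0.1097] [[0.1, -2.0], [-0.5, -0.8], [-0.1, 1.2], [0.4, 0.6]]
[ 0.4545  0.3381 -0.0993] [[-0.9, -0.2], [1.3, 0.8], [-1.1, -0.9], [0.9, 0.1]]
[ 0.4516  0.334  -0.1037] [[0.4, -1.0], [-0.3, -0.1], [0.6, 1.8], [1.4, 1.8], [-2.0, 1.1], [0.7, 1.6], [-1.2, -0.1], [0.4, 1.3]]
```

```bash
python3 -m pendant '{"offset":[[0,0,0],[0,-0.001,0],[0,-0.002,0],[0,-0.003,0],[0,-0.004,-0.001],[0,-0.005,-0.002],[0,-0.006,-0.002],[0,-0.011,-0.01],[0,-0.016,-0.018],[0,-0.022,-0.026],[0,-0.027,-0.034],[0,-0.032,-0.042],[0,-0.038,-0.049],[-0.001,-0.044,-0.056],[-0.001,-0.051,-0.062],[-0.001,-0.058,-0.069],[-0.001,-0.065,-0.075],[-0.002,-0.073,-0.08],[-0.002,-0.08,-0.086],[-0.002,-0.08,-0.086]],"turn":[[-2,0,0],[-6,0,0],[-10,0,0],[-14,0,0],[-17,0,0],[-20,0,0],[-23,0,0],[-25.5,0,0],[-28,0,0],[-30.5,0,0],[-33,0,0],[-35.5,0,0],[-38,0,0],[-40.5,0,0],[-43,0,0],[-45.5,0,0],[-48,0,0],[-50.5,0,0],[-53,0,0],[-53,0,0]]}'
python3 -m pendant '{"offset":[[0,0,0],[0,0,0],[0,0,0],[0,0,0],[0,0,0],[0,0,0]],"turn":[[0,0,0],[0,0,0],[0,0,0],[0,0,0],[0,0,0],[0,0,0]]}'
python3 - <<'E'
from h import *
from workcell import robot
rows([(.632,.323,.302,45,-3),(.602,.323,.324,55,-3)])
f=robot.grab_frame("scene");g=robot.grab_frame("side")
h=lambda x:cv2.resize(x,(400,300),interpolation=cv2.INTER_CUBIC)
cv2.imwrite("pics/c3.png",np.hstack([h(f["pixels"][60:240,260:500]),h(g["pixels"][60:270,80:360])]))
E
```

```text
time: 9.58
ee_pos: [0.63, 0.3234, 0.3021]
orientation: [0.67, 0.636, 0.263, 0.278]
ft_force: [0.3, 0.0, -3.2]
opening: 0.0089
time: 10.08
ee_pos: [0.6328, 0.3239, 0.3019]
orientation: [0.67, 0.636, 0.263, 0.278]
ft_force: [0.9, 0.5, -2.4]
opening: 0.0091
(0.632, 0.323, 0.302, 45, -3) [-0.0009 -0.0004 -0.0006] [-0.  0. -0.]
(0.602, 0.323, 0.324, 55, -3) [-0.0025 -0.0061 -0.0374] [-10.   0.  -0.]
```

View pics/c3.png

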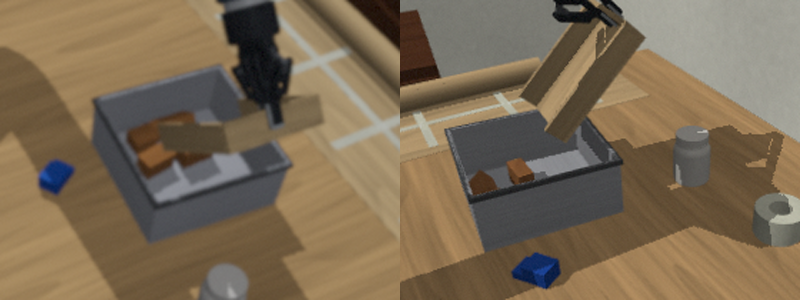

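The offcuts are in the bin, and the tipped pan looks empty in the side view. The wrist force fell from -5.0 to -2.4 N, which matches losing 0.2 kg. Next: level the pan and carry it across.

```bash
python3 -c "
from h import *
rows([(.632,.323,.33,45,-3),(.65,.32,.33,0,-3),(.602,-.3275,.33,0,-6.4)])"
```

```text
(0.632, 0.323, 0.33, 45, -3) [-0.001   0.0195 -0.0203] [-0.  0. -0.]
(0.65, 0.32, 0.33, 0, -3) [-0.0031  0.0324 -0.0075] [45.  0. -0.]
(0.602, -0.3275, 0.33, 0, -6.4) [-0.6522  0.0226 -0.0171] [45.  -1.3  3.2]
```

```bash
python3 -m pendant '{"offset":[[0,0.01,-0.01],[-0.001,0.02,-0.02],[-0.001,0.022,-0.019],[-0.001,0.024,-0.018],[-0.002,0.026,-0.016],[-0.002,0.028,-0.014],[-0.002,0.03,-0.012],[-0.003,0.031,-0.01],[-0.003,0.032,-0.008],[-0.003,0.032,-0.0075],[-0.003,0.032,-0.0075],[-0.003,0.032,-0.0075],[-0.003,0.032,-0.0075]],"turn":[[0,0,0],[2,0,0],[7,0,0],[12,0,0],[17,0,0],[22,0,0],[27,0,0],[32,0,0],[37,0,0],[41,0,0],[44,0,0],[45,0,0],[45,0,0]]}'
python3 -m pendant '{"offset":[[-0.008,0,0],[-0.022,0,0],[-0.042,-0.001,0],[-0.067,-0.002,0],[-0.095,-0.002,0],[-0.125,-0.003,0],[-0.155,-0.004,0],[-0.185,-0.004,0],[-0.215,-0.005,0],[-0.245,-0.005,0],[-0.275,-0.006,0.005],[-0.305,-0.007,0.01],[-0.335,-0.007,0.02],[-0.365,-0.008,0.03],[-0.395,-0.009,0.045],[-0.425,-0.009,0.06],[-0.455,-0.01,0.075],[-0.485,-0.011,0.09],[-0.515,-0.011,0.1],[-0.54,-0.012,0.11]],"turn":[[0,0,0],[0,0,0],[0,0,0.5],[0,0,0.5],[0,0,1],[0,0,1],[0,0,1],[0,0,1],[0,0,1.5],[0,0,1.5],[0,0,2],[0,0,2],[0,0,2],[0,0,2],[0,0,2.5],[0,0,2.5],[0,0,3],[0,0,3],[0,0,3.4],[0,0,3.4]]}'
python3 -m pendant '{"offset":[[-0.025,-0.001,0.012],[-0.048,-0.001,0.024],[-0.068,-0.002,0.035],[-0.085,-0.002,0.045],[-0.097,-0.002,0.053],[-0.105,-0.002,0.058],[-0.109,-0.002,0.06],[-0.109,-0.002,0.06],[-0.109,-0.002,0.06],[-0.109,-0.002,0.06],[-0.109,-0.002,0.06]],"turn":[[0,0,0],[0,0,0],[0,0,0],[0,0,0],[0,0,0],[0,0,0],[0,0,0],[0,0,0],[0,0,0],[0,0,0],[0,0,0]]}'
python3 - <<'E'
from h import *
from workcell import robot
s=robot.read_state();f=robot.grab_frame("scene");g=robot.grab_frame("side");w=robot.grab_frame("wrist")
pickle.dump((s,f,g,w),open("h1.pkl","wb"))
h=lambda x:cv2.resize(x,(400,300),interpolation=cv2.INTER_CUBIC)
cv2.imwrite("pics/c4.png",np.vstack([np.hstack([h(f["pixels"][195:315,110:270]),h(w["pixels"])]),np.hstack([h(g["pixels"][210:420,250:530]),h(f["pixels"][90:210,300:460])])]))
E
```

```text
time: 11.27
ee_pos: [0.6509, 0.3197, 0.3285]
orientation: [0.726, 0.688, -0.0, 0.0]
ft_force: [-1.0, -0.6, -3.3]
opening: 0.0091
time: 12.93
ee_pos: [0.6074, -0.2206, 0.2203]
orientation: [0.746, 0.666, -0.0, 0.001]
ft_force: [0.4, -0.2, -2.8]
opening: 0.0091
time: 13.85
ee_pos: [0.5956, -0.3256, 0.1607]
orientation: [0.745, 0.667, 0.0, 0.0]
ft_force: [-0.1, -0.5, -2.3]
opening: 0.0091
```

View pics/c4.png

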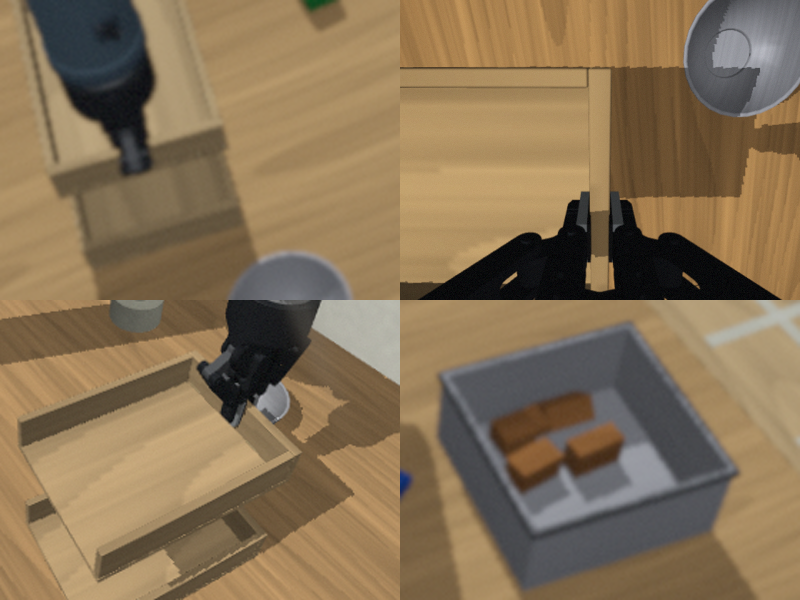

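All four offcuts are visible in the bin at about (520,430), (567,412), (535,465) and (595,448). The empty pan is held above the other one. I'll fit the held pan's pose jointly from the side and scene views.

Run:
```python
from h import *
np.set_printoptions(precision=4,suppress=True)
s,f,g,w=pickle.load(open("h1.pkl","rb"))
gu=np.array([[299,154],[193,60],[97,248],[20,122],[100,280],[22,148]])*.7+[250,210]-.3
gl=np.r_[PAN,[[-.11,-.08,0],[-.11,.08,0]]]
fu=np.array([[53,182],[225,127],[225,151],[57,196]])*.4+[110,195]-.3
fl=np.r_[PAN[:2],[[.11,.08,0],[.11,-.08,0]]]
T=np.eye(4);T[:3,:3]=R.from_quat(s["orientation"]).as_matrix();T[:3,3]=s["ee_pos"];c=np.linalg.inv(T@w["mount"])
wu=np.array([[609-400,69]])*1.4-.3; wl=PAN[1:2]
O=[(g,gu,gl,None),(f,fu,fl,None),(w,wu,wl,c)]
r=lambda q:np.concatenate([(proj(F,R.from_rotvec(q[3:]).apply(L)+q[:3],C)-u).ravel() for F,u,L,C in O])
q=least_squares(r,[.49,-.315,.145,0,0,-.11],loss="soft_l1").x
M=R.from_rotvec(q[3:]);print(q,r(q).reshape(-1,2).round(1).tolist());print("zyx",M.as_euler("ZYX",degrees=True))
print("wall",M.apply([.105,0,.045])+q[:3],"expected centre", s["ee_pos"]-M.apply([.105,0,.0145]))
rows([(.602,-.3275,.16,0,-6.4)])
```

```text
[ 0.487  -0.3173  0.1479 -0.0679  0.0828 -0.1026] [[1.6, 0.2], [-0.8, -0.2], [5.0, 0.3], [-3.3, -4.2], [-1.5, 1.1], [-5.3, 0.7], [-2.7, -2.0], [-1.2, 1.3], [-0.5, 0.5], [-1.2, 0.8], [0.4, -0.6]]
zyx [-6.0462  4.5311 -4.1347]
wall [ 0.595  -0.3254  0.1843] expected centre [ 0.4903 -0.3155  0.1546]
(0.602, -0.3275, 0.16, 0, -6.4) [-0.0008  0.0067  0.0004] [0. 0. 0.]
```

The fit puts the pan's wall at (0.595, -0.325), yaw -6°. I need to shift about +6 mm in x and -2 mm in y, then lower slowly.

```bash
python3 -m pendant '{"offset":[[-0.001,0.003,0],[-0.002,0.006,0.005],[-0.002,0.006,0.015],[-0.002,0.006,0.03],[-0.002,0.006,0.045],[-0.002,0.006,0.06],[-0.002,0.006,0.07],[-0.002,0.006,0.078],[-0.002,0.006,0.084],[-0.002,0.006,0.088],[-0.002,0.006,0.091],[-0.002,0.006,0.093],[-0.002,0.006,0.093],[-0.002,0.006,0.093]],"turn":[[0,0,0],[0,0,0],[0,0,0],[0,0,0],[0,0,0],[0,0,0],[0,0,0],[0,0,0],[0,0,0],[0,0,0],[0,0,0],[0,0,0],[0,0,0],[0,0,0]]}'
python3 - <<'E'
from h import *
from workcell import robot
s=robot.read_state();f=robot.grab_frame("scene");g=robot.grab_frame("side")
pickle.dump((s,f,g),open("h2.pkl","wb"));print(s["ee_pos"])
h=lambda x:cv2.resize(x,(400,600),interpolation=cv2.INTER_CUBIC)
cv2.imwrite("pics/c5.png",np.hstack([h(f["pixels"][195:315,125:205]),cv2.resize(g["pixels"][280:420,250:460],(400,267)).repeat(1,0) if 0 else h(g["pixels"][240:420,340:460])]))
E
```

```text
time: 15.17
ee_pos: [0.601, -0.3293, 0.0675]
orientation: [0.746, 0.666, 0.0, 0.0]
ft_force: [0.4, 1.0, -2.0]
opening: 0.0091
[ 0.60102422 -0.32932929  0.06749861]
```

View pics/c5.png

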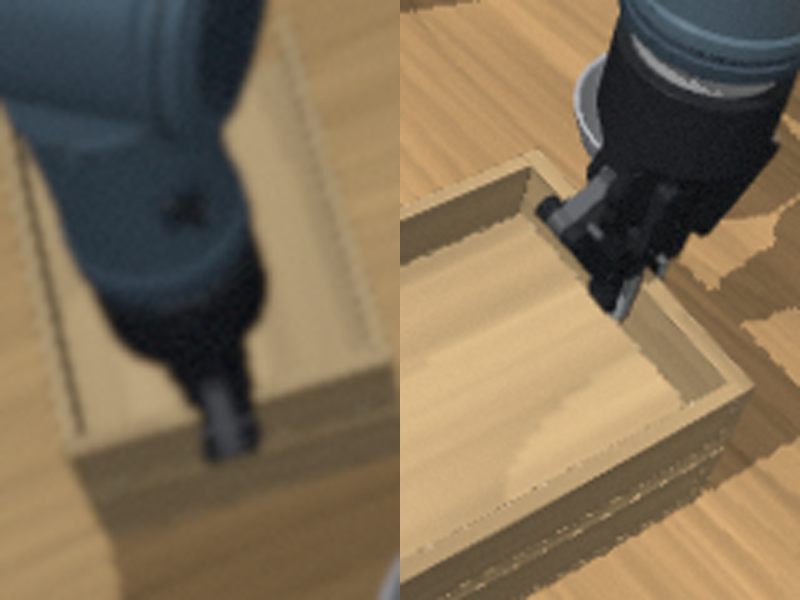

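The pans look lined up. The rear edges run parallel and flush in both views, with a small gap of about 7 mm. Lower to contact.

```bash
python3 -m pendant '{"offset":[[0,0,0.001],[0,0,0.002],[0,0,0.003],[0,0,0.004],[0,0,0.005],[0,0,0.006],[0,0,0.006],[0,0,0.006]],"turn":[[0,0,0],[0,0,0],[0,0,0],[0,0,0],[0,0,0],[0,0,0],[0,0,0],[0,0,0]]}'
```

```text
time: 15.93
ee_pos: [0.6007, -0.3291, 0.061]
orientation: [0.746, 0.666, -0.0, -0.0]
ft_force: [0.6, -0.5, -1.9]
opening: 0.0093
```

```bash
python3 -m pendant '{"offset":[[0,0,0.001],[0,0,0.002],[0,0,0.002],[0,0,0.002]],"turn":[[0,0,0],[0,0,0],[0,0,0],[0,0,0]]}'
```

```text
time: 16.27
ee_pos: [0.6008, -0.3292, 0.0606]
orientation: [0.745, 0.667, -0.0, 0.0]
ft_force: [-2.8, 2.7, 6.4]
opening: 0.0093
```

There's contact now: force rose about 8 N. Release half-open, then retreat upward.

```bash
python3 -m pendant '{"offset":[[0,0,0],[0,0,0],[0,0,0],[0,0,0],[0,0,0],[0,0,0],[0,0,-0.003],[0,0,-0.01],[0,0,-0.025],[0,0,-0.045],[0,0,-0.07],[0,0,-0.1],[0,0,-0.13],[0,0,-0.16],[0,0,-0.18],[0,0,-0.18]],"turn":[[0,0,0],[0,0,0],[0,0,0],[0,0,0],[0,0,0],[0,0,0],[0,0,0],[0,0,0],[0,0,0],[0,0,0],[0,0,0],[0,0,0],[0,0,0],[0,0,0],[0,0,0],[0,0,0]]}' 0
python3 -m pendant '{"offset":[[0.03,0,0],[0.06,0,0],[0.1,0,0],[0.14,0,0],[0.18,0,0],[0.21,0,0],[0.23,0,0],[0.25,0,0],[0.25,0,0],[0.25,0,0]],"turn":[[0,0,0],[0,0,0],[0,0,0],[0,0,0],[0,0,0],[0,0,0],[0,0,0],[0,0,0],[0,0,0],[0,0,0]]}'
python3 - <<'E'
from h import *
from workcell import robot
s=robot.read_state();f=robot.grab_frame("scene");g=robot.grab_frame("side")
pickle.dump((s,f,g),open("h3.pkl","wb"))
h=lambda x:cv2.resize(x,(400,400),interpolation=cv2.INTER_CUBIC)
cv2.imwrite("pics/c6.png",np.hstack([h(f["pixels"][200:300,120:220]),h(g["pixels"][220:420,250:450])]))
E
```

```text
time: 17.6
ee_pos: [0.6028, -0.3306, 0.2463]
orientation: [0.745, 0.666, 0.001, 0.006]
ft_force: [1.0, -0.3, 0.8]
opening: 0.0426
time: 18.43
ee_pos: [0.6285, -0.0796, 0.2389]
orientation: [0.745, 0.667, -0.0, -0.0]
ft_force: [0.7, 0.6, 0.1]
opening: 0.0427
```

View pics/c6.png

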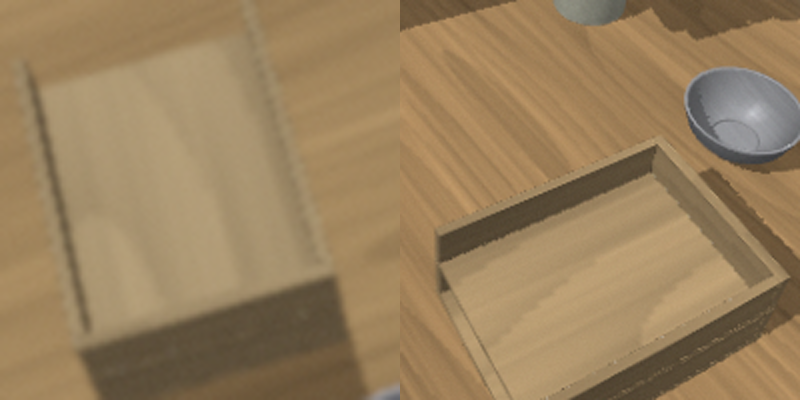

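The pan rests level on the other, walls parallel. Corners in the left crop: (80,348), (332,272), (22,62) and (245,0). I'll compare this with the empty pan's fitted pose.

Run:
```python
from h import *
s,f,g=pickle.load(open("h3.pkl","rb"))
L=PAN.copy();L[:,2]=.09
A=np.array([[80,348],[332,272],[22,62],[245,0]])/4+[120,200]-.4
q,r=fit([(f,A,L,None)],[.5,-.31,-.1]);print("top",q.round(4),r.round(1).tolist())
lo=np.array([[94,400]]) 
e=np.array([.4975,-.3158,-.1116]);print("centre diff",q[:2]-e[:2],"wall diff",(pts(q,[[.105,0,0]])-pts(e,[[.105,0,0]]))[0,:2])
# did the lower pan move? side view corner: lower pan far-front top & near-rear
P=np.r_[PAN,PAN-[0,0,.045]]
c=lambda q,P:((proj(g,pts(q,P))-[250,220])*2+[400,0]).round().tolist()
print("side: top pan",c(q,L),"lower tops",c(e,PAN),"lower bottoms",c(e,PAN-[0,0,.045]))
```

```text
top [ 0.4969 -0.3151 -0.1076] [[-0.9, 0.9], [1.3, 0.0], [-2.7, -0.2], [1.4, -1.5]]
centre diff [-0.00058086  0.00070741] wall diff [-0.00053447  0.00112905]
side: top pan [[787.0, 276.0], [657.0, 134.0], [537.0, 416.0], [431.0, 229.0]] lower tops [[772.0, 308.0], [650.0, 167.0], [532.0, 444.0], [433.0, 262.0]] lower bottoms [[758.0, 337.0], [642.0, 198.0], [528.0, 469.0], [433.0, 292.0]]
```

```bash
python3 -c "
from workcell import robot
print(robot.job_done())"
```

```text
the job is handed in; nothing more can be done
None
```

The four offcuts are in the scrap bin, and the emptied pan is stacked squarely on the empty one. I handed the job in at about 18.5 s of the 64 s allowed; no verdict was reported.

I pinched the loaded pan by its rear wall, carried it with the front slightly raised, and tipped it about 45° over the bin. I then levelled it, set it on the empty pan, let go and backed away.

**Last checks:**
- **Offcuts:** All four were visible in the bin after the dump. The wrist load had dropped by about the weight of the offcuts.
- **Stack:** The final scene-camera fit put the top pan's centre and rear wall within about 1.5 mm of the empty pan's pose as measured at the start. The empty pan itself was not re-measured after stacking. The pan looked level in both views.
- **Bystanders:** I never touched the jar, bowl or tape roll. I did not re-measure their positions at the end.

**One disagreement:** With the pan hovering before placement, a fit from the cameras suggested it was tilted about 4°. Its residuals were up to 5 px in the side view, so I did not trust it.

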